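# Dose one mill ball with the bench dispenser

### The job

Dose the ball from the bench dispenser: turn the wheel by the bar grip at its centre until the sleeve that holds the ball sits over the drop hole and the ball falls into the tipping pan, then pull the upright lever so that the pan tips the ball into the catch tray, and let the lever come back upright. Do not touch the ball with the robot, and leave the beaker, the capped tube and the timer beside the dispenser where they stand.

Things in the scene. Friction and masses are not known exactly. Their poses are not given: they have to be found in the camera images.
- wheel_grip (a point): Centre of the wheel's grip, a black bar 64 mm long, 16 mm thick, 40 mm high (212 to 252 mm above the bench) on the wheel's upright axle. x lies along the bar, z up; it turns with the wheel. Within 110 mm of the axle only the bar and the axle are higher than the ball's top at 198 mm.
- ball_center (a point): Centre of the white ceramic ball, 60 mm in diameter, 0.2 to 0.4 kg. At the start it stands in a sleeve of the wheel on the fixed deck (centre 168 mm above the bench) and moves along as the wheel turns; in the tipping pan its centre is about 92 mm above the bench. This point's axes mean nothing.
- drop_hole (a point): Centre of the round drop hole, 68 mm in diameter, in the fixed metal deck (top 138 mm above the bench), 70 mm from the axle. Axes are the dispenser's: from the hole the axle lies 70 mm to -y, the lever 98 mm to +y, the catch tray 140 mm to -x; z up. The tipping pan is below. The ball falls when its sleeve is within about 0.05 rad of the hole.
- lever_grip (a point): Centre of the tipping lever's round black upright grip, 18 to 22 mm in diameter, 52 mm high (205 to 257 mm above the bench), on a 12 mm steel rod. It turns about the dispenser's y axis, about a pivot 175 mm below this point (60 mm above the bench). Axes as the dispenser's while upright.
- tip_lever (a joint): Angle of lever and pan in rad: 0 = lever upright, pan level (a spring returns it there); it grows as the lever's top is pulled in the dispenser's -x direction, to the stop at 0.65. Pulling at the grip takes about 2 N at first, 4 N at the stop. The ball rolls out at about 0.35 rad, surely by 0.6.
- tray_seat (a point): Where the ball's centre comes to rest in the catch tray, a metal channel 72 mm wide inside with a 44 mm square well, at the end of the chute in front of the deck; 40 mm above the bench.
- pan_seat (a point): Where the ball's centre rests in the level tipping pan, under the drop hole, 92 mm above the bench.
- beaker: Bystander: clear plastic beaker, 73 mm in diameter, 92 mm high, standing to the right of the dispenser; origin at the centre of its foot, z up.
- tube: Bystander: capped 50 ml centrifuge tube, 34 mm in diameter, 117 mm high, standing to the right of the dispenser; origin at the centre of its foot, z up.
- timer: Bystander: white bench timer, 59 x 65 x 22 mm, lying to the left of the dispenser; origin at the centre of its underside, z up.
- wheel (a joint): Angle in rad through which the wheel has turned since the start, anticlockwise from above positive; no end stops; it stays where it is left (0.06 N m). It carries four grey open-bottomed sleeves, 74 mm outside, 66 mm inside, 141 to 175 mm above the bench, 70 mm from the axle in the directions +x, +y, -x, -y of wheel_grip. Only the one at +x holds the ball.
There are look-alikes about, which are no part of the job. Of the things shaped like the part that bears ball_center, the white one is meant.

How it is judged:
On the way:
1. the ball has dropped through the hole and lies in the tipping pan (distance between ball_center and pan_seat below 0.015 m), for 0.2 s.
At the end, for the whole second after the job is handed in: The ball rests in the catch tray, its centre within 12 mm of the seat, and the lever is back upright (within 0.08 rad) (distance between ball_center and tray_seat below 0.012 m and linear speed of ball below 0.03 m/s and value of joint tip_lever below 0.08 rad); the robot touches nothing.
It fails at once if the robot touches the ball (contact force between any of the fingers, the arm and ball above 0.5 N).
It fails at once if the beaker, the tube or the timer beside the dispenser is moved by more than 30 mm (distance of any of beaker, tube, timer from where it was at the start of the episode above 0.03 m).
It fails at once if the beaker or the tube is tipped over (angle between any of beaker, tube's own z axis and vertical above 0.5 rad).
It also fails if it takes over 67 s, if anything falls off the work surface, if the arm or the gripper's body presses on something with over 40 N, if the wrist force passes 120 N, or if a joint passes its speed limit or range.

### The arm

A 6-joint arm with a two-finger parallel gripper is mounted at the origin on the work surface; the furniture and walls round the work are solid. World frame = base frame: x ahead of the robot, y to its left, z up, the work surface at z = 0. Lengths are in m, angles in rad, forces in N, time in s.
With the tool pointing down it reaches from about 0.35 to 0.775 m from the base axis. Payload 5.5 kg.
Tool frame: the origin (TCP) lies at the very end of the fingers, on their centre line; the grasp point (between the pads) lies grip_point_offset behind it (grip_point_offset is the distance from the TCP to the grasp point, in m); z points along the fingers, y is the direction in which the jaws open and shut (so a half turn about z gives the same grasp; the last joint's range is limited). The gripper opens to 85 mm and grips with 20 to 120 N. Pads are 22 mm wide; open, the fingers measure 114 mm over their backs; the gripper's body (76 mm by 85 mm) begins 54 mm behind the grasp point. The pads swing forward as they close: fully open they stand 13 mm farther back than shut.
Start: joints at [-1.409, 0.313, 0.046, 1.304, 0, 1.431], TCP at [0.171, -0.549, 0.231] pointing down, gripper open.
Joint ranges: [-2.76, 2.76], [-0.86, 1.69], [-1.03, 1.26], [-2.2, 2.34], [-1.47, 1.5], [-3.14, 3.14]. Speed limits (rad/s): [2.57, 2.57, 3.14, 3.14, 3.14, 3.14].

### API

Orientations are given as a unit quaternion [x, y, z, w].
In Python, from station import sense, snapshot, close_job, grip_point_offset gives the robot as it stands.
- The arm moves only by the tool jog_arm, never from a script. Its argument "moves" is a list that holds one entry, the list of rows, each a list of 7 numbers: the shift along the tool's x, y, z scaled (see below), then the turn, a rotation vector about the tool's x, y, z scaled (see below), then the closure, from 0 (fully open) to 1 (shut). In form: [[[tx, ty, tz, ax, ay, az, grip], ...]]. A call has 1 to 8 rows; each row is the pose to reach, as a shift and turn from the pose measured when the call began, along the tool's axes at that moment, turning the shorter way round; what a row does not reach only later rows make up. The controller multiplies each number of a shift by 0.08 m and each number of a turn by 2 pi rad. A row lasts 1/10 s, in which the tool goes at most 50 mm and 8.59 degrees, less where a joint would pass 70% of its speed; a pose out of reach is approached as far as the arm can. A call with a number of a shift or a turn outside -1 to 1 is refused whole. A call with a gripper value outside its range is refused whole. The fingers move at their own pace and stop on an object; the grip force is fixed at half the most. Time passes only in rows, so rows that repeat a pose let the fingers close. It gives the time, the measured TCP pose, the force and the opening at its end, in the units of the state.
- sense(): the state, without advancing time (a new reading comes with each control period).
- snapshot(name): name is "scene" or "top" or "wrist"; returns a dict with "frame" (420x560x3 uint8, red, green, blue), "fx", "fy", "cx", "cy" (pixels), "eye" and "orientation" of the camera in the world. Camera axes: x right, y down, z forward; pixel columns grow to the right and rows downward; lengths in m; the calibration is good to about 2 mm. A picture is of the moment at which its call begins. There is no depth.
- close_job(): hands the job in, once; it reports no verdict.
The state is a dict: "time_s": time; "qpos": joint angles; "qd": joint speeds; "joint_torque": joint torques, N m; "position": TCP position; "ee_rot": TCP orientation; "force": force on the tool from outside, world axes, zero at the start; "torque": the same for the moment, N m; "grip_width": finger opening in m.
Only numpy, scipy, OpenCV 4.12 (cv2) and the standard library are available. Lean on these libraries where they do the work, as an engineer would, in place of code of your own. Each camera call takes 0.05 s, during which the arm holds its last target.

## Working session

There is one attempt and no reset: what is moved stays moved. The work goes in short steps, Python scripts to look and compute and a tool call to move; the robot and the scene stay as the last step left them, time stands still between calls to the robot, and variables do not carry over. Pictures are saved under pics/ and viewed, and the job is handed in when it is done.

Besides the shell and the picture viewer there is one more tool, called after "Emit:" as name([rows], argument=value, ...), one row to a line, values as JSON. jog_arm: Moves the arm, as the interface text tells. Shifts and turns lie within -1 to 1; 1 stands for 0.08 m of shift or 2 pi rad of turn. Its arguments: {"type":"object","properties":{"moves":{"type":"array","items":{"type":"array","items":{"type":"array","items":{"type":"number"}}}}},"required":["moves"]}

```bash
mkdir -p pics; ls
python3 - <<'E'
from station import sense, snapshot, grip_point_offset
import cv2
print(grip_point_offset, sense())
for n in ("scene","top","wrist"):
    s=snapshot(n); cv2.imwrite(f"pics/{n}0.png",s["frame"][:,:,::-1]); print(n,{k:v for k,v in s.items() if k!="frame"})
E
```

```text
pics
0.0187 {'time_s': 0.0, 'qpos': array([-1.40862906e+00,  3.14038985e-01,  4.49620181e-02,  1.30358371e+00,
        1.02502495e-05,  1.43117067e+00]), 'qd': array([-0.00016907, -0.00112766,  0.00037686,  0.00197797, -0.00192736,
        0.00114771]), 'joint_torque': array([-3.06259069e-03, -4.80624604e+01,  2.98534226e+01,  1.94665196e-02,
       -2.65806166e-04, -1.05418820e-05]), 'position': array([ 0.17080495, -0.54850909,  0.23037998]), 'ee_rot': array([ 9.88636286e-01,  1.50324402e-01, -5.38132161e-06, -9.32171723e-04]), 'force': array([-0.12386719,  0.63016347, -0.77662381]), 'torque': array([0.04151359, 0.02823399, 0.04077094]), 'grip_width': 0.08516229760604287}
scene {'fx': 388.0445635127024, 'fy': 388.0445635127024, 'cx': 281.72519884243223, 'cy': 211.87975280787722, 'eye': array([ 0.70174165, -0.70098484,  0.76250967]), 'orientation': array([ 0.90244614,  0.09066603, -0.04959136, -0.41822403])}
top {'fx': 408.08687424775445, 'fy': 408.08687424775445, 'cx': 277.7515133382319, 'cy': 206.35513684945474, 'eye': array([ 0.48088002, -0.00912935,  1.22158174]), 'orientation': array([-0.69869234,  0.71441792, -0.01860686,  0.03301255])}
wrist {'fx': 362.9121725058449, 'fy': 362.9121725058449, 'cx': 277.4889691697583, 'cy': 203.53256047642702, 'eye': array([ 0.23489227, -0.53017994,  0.37203054]), 'orientation': array([ 0.79874173, -0.58714284, -0.07879432,  0.10519688])}
```

View pics/scene0.png

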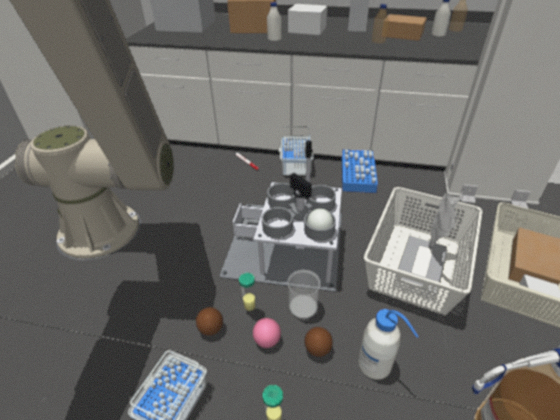

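View pics/top0.png

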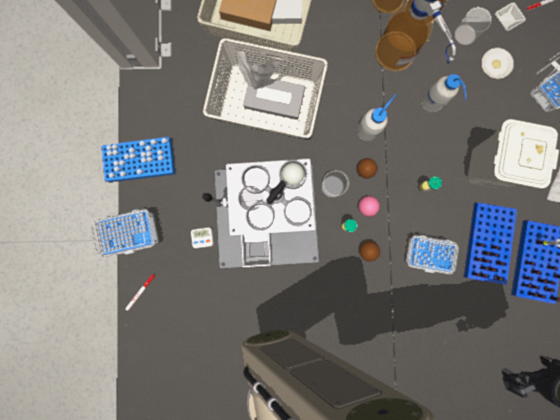

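View pics/wrist0.png

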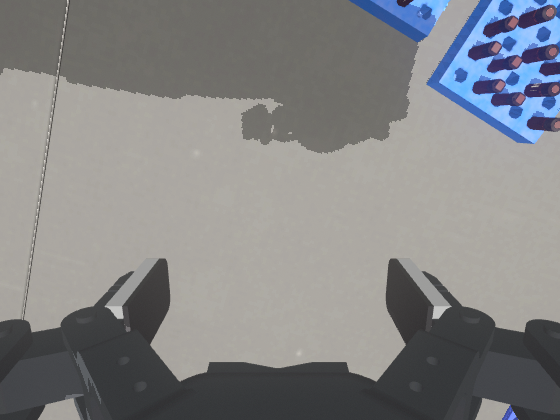

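Run:
```python
import cv2
a=cv2.imread("pics/top0.png")[140:280,180:400]; cv2.imwrite("pics/top0c.png",cv2.resize(a,None,fx=3.6,fy=3.6,interpolation=cv2.INTER_CUBIC))
a=cv2.imread("pics/scene0.png")[120:330,210:370]; cv2.imwrite("pics/scene0c.png",cv2.resize(a,None,fx=2.8,fy=2.8,interpolation=cv2.INTER_CUBIC))
```

```text
(no output)
```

View pics/top0c.png

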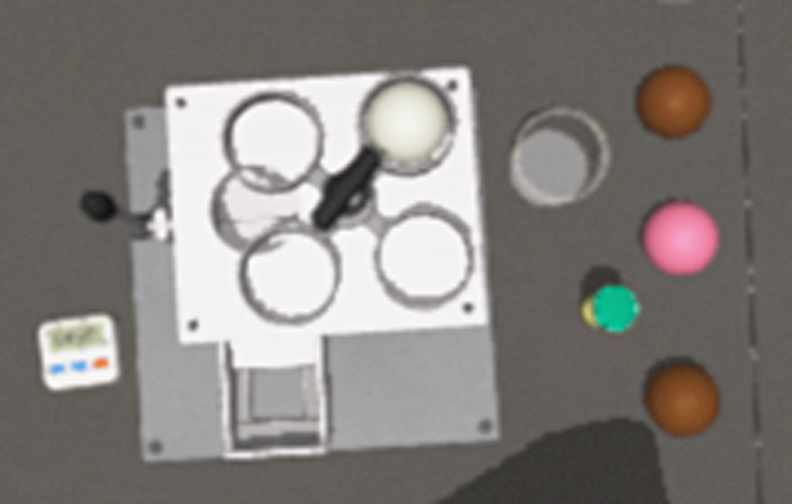

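View pics/scene0c.png

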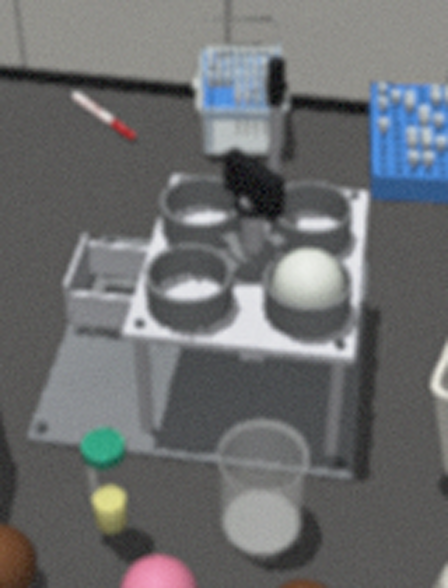

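```bash
cat > h.py <<'E'
import numpy as np, cv2
from scipy.spatial.transform import Rotation as R
from station import sense, snapshot
def snap(n,f=None):
    s=snapshot(n); 
    if f: cv2.imwrite(f"pics/{f}.png",s["frame"][:,:,::-1])
    return s
def ray(s,p):
    d=np.array([(p[0]-s["cx"])/s["fx"],(p[1]-s["cy"])/s["fy"],1.])
    return np.array(s["eye"]),R.from_quat(s["orientation"]).apply(d)
def onz(s,p,z):
    e,d=ray(s,p); return e+d*(z-e[2])/d[2]
def tri(obs):
    A=np.zeros((3,3));b=np.zeros(3);L=[]
    for s,p in obs:
        e,d=ray(s,p);d=d/np.linalg.norm(d);P=np.eye(3)-np.outer(d,d);A+=P;b+=P@e;L.append((e,P))
    x=np.linalg.solve(A,b); return x,[np.linalg.norm(P@(x-e)) for e,P in L]
def proj(s,X):
    c=R.from_quat(s["orientation"]).inv().apply(np.asarray(X)-s["eye"]); return np.array([s["fx"]*c[0]/c[2]+s["cx"],s["fy"]*c[1]/c[2]+s["cy"]])
E
python3 - <<'E'
from h import *
s=snap("top"); sc=snap("scene")
f=lambda x,y:(180+(x+.5)/3.6-.5,140+(y+.5)/3.6-.5)
np.set_printoptions(precision=4,suppress=True)
for c in [(165,88),(468,68),(487,325),(180,343)]: print("deck",onz(s,f(*c),.138))
c=[onz(s,f(*c),.138) for c in [(165,88),(468,68),(487,325),(180,343)]]
for a,b in((1,0),(2,3),(3,0),(2,1)):
    d=c[b]-c[a]; print(np.hypot(*d[:2]),np.degrees(np.arctan2(d[1],d[0])))
print("ball",onz(s,f(405,120),.168)); 
for n,p in dict(s1=(274,140),s2=(290,275),s3=(425,256)).items(): print(n,onz(s,f(*p),.175))
print("hole?",onz(s,f(260,207),.138))
print("lever",onz(s,f(98,206),.257))
print("bar",onz(s,f(347,190),.252),onz(s,f(370,160),.252)-onz(s,f(322,218),.252))
print("ball tri",tri([(s,f(405,120)),(sc,(210+309/2.8,120+288/2.8))]))
print("lev top tri",tri([(s,f(98,206)),(sc,(210+276/2.8,120+60/2.8))]))
print("bar tri",tri([(s,f(347,190)),(sc,(210+254/2.8,120+178/2.8))]))
E
```

```text
deck [0.6776 0.1503 0.138 ]
deck [ 0.687  -0.0762  0.138 ]
deck [ 0.4956 -0.0849  0.138 ]
deck [0.4873 0.1415 0.138 ]
0.22665902449681322 92.36043305315096
0.22658594402935295 92.10544923718939
0.19055358396641625 2.6434975785951282
0.19156159007511367 2.619478446257852
ball [ 0.6444 -0.0278  0.168 ]
s1 [0.6312 0.0668 0.175 ]
s2 [0.5338 0.057  0.175 ]
s3 [ 0.5452 -0.0396  0.175 ]
hole? [0.5867 0.0807 0.138 ]
lever [0.5782 0.1782 0.257 ]
bar [0.5855 0.0133 0.252 ] [ 0.0379 -0.0327  0.    ]
ball tri (array([ 0.6446, -0.0281,  0.1619]), [np.float64(0.0008079410574485805), np.float64(0.0008079410574487098)])
lev top tri (array([0.58  , 0.1796, 0.2515]), [np.float64(0.001204919377304873), np.float64(0.0012049193773050926)])
bar tri (array([0.5882, 0.0139, 0.2362]), [np.float64(0.0009701211359639996), np.float64(0.0009701211359638964)])
```

Emit:
jog_arm([
  [[1,-0.7,-1,0,0,-0.17,0],[1,-0.7,-1,0,0,-0.17,0],[1,-0.7,-1,0,0,-0.17,0],[1,-0.7,-1,0,0,-0.17,0],[1,-0.7,-1,0,0,-0.17,0],[1,-0.7,-1,0,0,-0.17,0],[1,-0.7,-1,0,0,-0.17,0],[1,-0.7,-1,0,0,-0.17,0]],
])

```text
time_s: 1.05
position: [0.2306, -0.4715, 0.3108]
ee_rot: [0.774, 0.633, 0.0, -0.0]
force: [-0.3, 0.9, 0.4]
grip_width: 0.0855
```

```bash
cat >> h.py <<'E'
def to(x,y,z,yaw):
    "numbers for a move to world TCP x,y,z, pointing down, tool-x yaw deg; full (unclipped)"
    q=sense(); r=R.from_quat(q["ee_rot"]); t=R.from_matrix(np.array([[np.cos(np.radians(yaw)),np.sin(np.radians(yaw)),0],[np.sin(np.radians(yaw)),-np.cos(np.radians(yaw)),0],[0,0,-1]]).T.T)
    d=r.inv().apply(np.array([x,y,z])-q["position"])/.08
    w=(r.inv()*t).as_rotvec()/(2*np.pi)
    X=r.apply([1,0,0]); print("t",q["time_s"],"pos",q["position"].round(4),"yaw",np.degrees(np.arctan2(X[1],X[0])).round(2),"zax",r.apply([0,0,1]).round(4),"q",q["qpos"].round(2),"F",q["force"].round(2),"w",round(q["grip_width"],4))
    m=max(1,abs(d).max()); print("shift",d.round(3),"turn",w.round(4),"calls",m.round(2),"1st",(d/m).round(3))
E
python3 -c "
from h import *
to(.53,.014,.36,141.8)"
```

```text
t 1.05 pos [ 0.2306 -0.4715  0.3108] yaw 78.57 zax [-2.e-04  1.e-03 -1.e+00] q [-1.27  0.21  0.1   1.46  0.    0.5 ] F [-0.32  0.91  0.4 ] w 0.0855
shift [ 6.691  2.465 -0.609] turn [ 0.     -0.0002 -0.1756] calls 6.69 1st [ 1.     0.368 -0.091]
```

Emit:
jog_arm([
  [[1,0.4,-0.6,0,0,-0.07,0],[1,0.4,-0.6,0,0,-0.07,0],[1,0.4,-0.6,0,0,-0.07,0],[1,0.4,-0.6,0,0,-0.07,0]],
])

```text
time_s: 1.45
position: [0.2786, -0.399, 0.36]
ee_rot: [0.617, 0.787, -0.0, 0.001]
force: [0.1, 0.7, -0.6]
grip_width: 0.0858
```

```bash
python3 -c "
from h import *
to(.53,.014,.36,141.8)"
```

```text
t 1.45 pos [ 0.2786 -0.399   0.36  ] yaw 103.76 zax [ 7.0e-04 -1.2e-03 -1.0e+00] q [-1.13  0.13  0.13  1.56  0.    0.2 ] F [ 0.13  0.66 -0.58] w 0.0858
shift [ 4.268e+00  4.279e+00 -4.000e-03] turn [-0.      0.0002 -0.1057] calls 4.28 1st [ 0.997  1.    -0.001]
```

Emit:
jog_arm([
  [[1,1,0,0,0,0,0],[1,1,0,0,0,0,0],[1,1,0,0,0,0,0]],
])

```text
time_s: 1.75
position: [0.338, -0.2997, 0.3595]
ee_rot: [0.619, 0.785, 0.0, -0.0]
force: [0.0, 0.3, -0.7]
grip_width: 0.0856
```

Emit:
jog_arm([
  [[1,1,0,0,0,0,0],[1,1,0,0,0,0,0],[1,1,0,0,0,0,0]],
])

```text
time_s: 2.05
position: [0.398, -0.2008, 0.359]
ee_rot: [0.62, 0.785, 0.001, -0.001]
force: [-0.4, -0.6, -0.4]
grip_width: 0.0858
```

Emit:
jog_arm([
  [[1,1,0,0,0,0,0],[1,1,0,0,0,0,0],[1,1,0,0,0,0,0]],
])

```text
time_s: 2.35
position: [0.4587, -0.1022, 0.3583]
ee_rot: [0.621, 0.784, 0.001, -0.001]
force: [1.1, -0.4, -0.7]
grip_width: 0.0852
```

```bash
python3 -c "
from h import *
to(.5885,.014,.36,141.8); snap('wrist','w1')"
```

```text
t 2.35 pos [ 0.4587 -0.1022  0.3583] yaw 103.24 zax [-7.e-04  3.e-03 -1.e+00] q [-0.39  0.1   0.09  1.56  0.    0.95] F [ 1.08 -0.35 -0.72] w 0.0852
shift [ 1.042  1.911 -0.018] turn [ 0.0002 -0.0005 -0.1071] calls 1.91 1st [ 0.545  1.    -0.01 ]
```

View pics/w1.png

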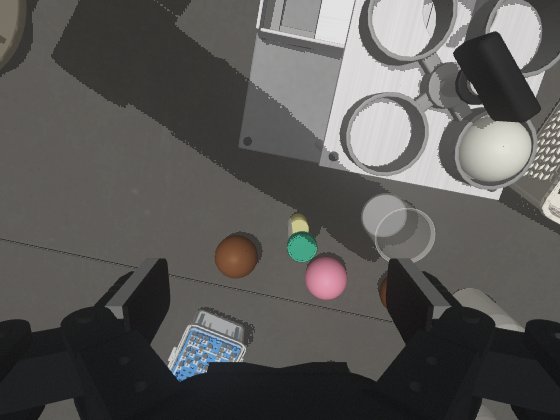

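The wrist view shows the bar grip at about (495,75), the white ball at (495,150) in its sleeve; pink (326,278) and brown (236,257) balls are the look-alikes, lying on the bench outside any sleeve. The white one fits.

Emit:
jog_arm([
  [[0.2,1,0,0,0,-0.1,0],[0.2,1,0,0,0,-0.1,0],[0.2,1,0,0,0,-0.1,0],[0.2,1,0,0,0,-0.1,0],[0.2,1,0,0,0,-0.1,0],[0.2,1,0,0,0,-0.1,0]],
])

```text
time_s: 3.0
position: [0.5331, -0.0688, 0.3576]
ee_rot: [0.351, 0.937, 0.001, -0.001]
force: [0.9, 0.3, -0.3]
grip_width: 0.0854
```

```bash
python3 -c "
from h import *
to(.5885,.014,.36,141.8); snap('wrist','w2')"
```

```text
t 3.0 pos [ 0.5331 -0.0688  0.3576] yaw 138.96 zax [-0.0016  0.0035 -1.    ] q [-0.28  0.24  0.26  1.59  0.    0.44] F [ 0.95  0.33 -0.32] w 0.0854
shift [ 0.158  1.236 -0.027] turn [ 0.0003 -0.0005 -0.0079] calls 1.24 1st [ 0.128  1.    -0.022]
```

View pics/w2.png

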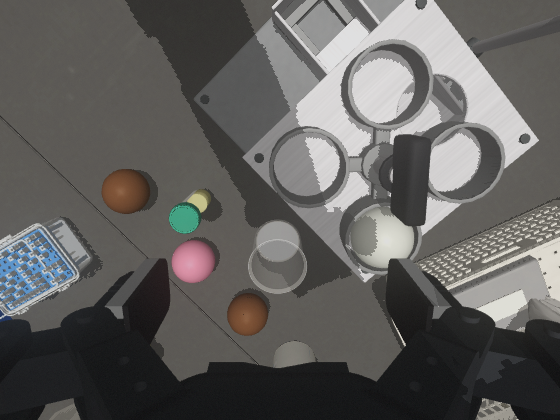

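Emit:
jog_arm([
  [[0.2,0.9,0,0,0,-0.008,0],[0.2,0.9,0,0,0,-0.008,0],[0.2,0.9,0,0,0,-0.008,0]],
])

```text
time_s: 3.35
position: [0.5691, -0.0024, 0.3576]
ee_rot: [0.327, 0.945, 0.002, -0.001]
force: [-0.3, 0.8, -1.1]
grip_width: 0.0854
```

```bash
python3 -c "
from h import *
import pickle
to(.5885,.014,.36,141.8); s=snap('wrist','w3'); pickle.dump(s,open('w3.pkl','wb')); a=cv2.imread('pics/w3.png')[80:310,140:460]; cv2.imwrite('pics/w3c.png',cv2.resize(a,None,fx=2.5,fy=2.5))"
```

```text
t 3.35 pos [ 0.5691 -0.0024  0.3576] yaw 141.79 zax [-0.0012  0.004  -1.    ] q [-0.15  0.31  0.34  1.61  0.    0.52] F [-0.3   0.85 -1.08] w 0.0854Traceback (most recent call last):
  File "<string>", line 4, in <module>
    to(.5885,.014,.36,141.8); s=snap('wrist','w3'); pickle.dump(s,open('w3.pkl','wb')); a=cv2.imread('pics/w3.png')[80:310,140:460]; cv2.imwrite('pics/w3c.png',cv2.resize(a,None,fx=2.5,fy=2.5))
    ~~^^^^^^^^^^^^^^^^^^^^^^
  File "h.py", line 26, in to
    m=max(1,abs(d).max()); print("shift",d.round(3),"turn",w.round(4),"calls",m.round(2),"1st",(d/m).round(3))
                                                                              ^^^^^^^
AttributeError: 'int' object has no attribute 'round'
```

```bash
sed -i 's/m=max(1,/m=np.float64(max(1,/; s/abs(d).max());/abs(d).max()));/' h.py; python3 -c "
from h import *
import pickle
to(.5885,.014,.36,141.8); s=snap('wrist','w3'); pickle.dump(s,open('w3.pkl','wb')); a=cv2.imread('pics/w3.png')[80:310,140:460]; cv2.imwrite('pics/w3c.png',cv2.resize(a,None,fx=2.5,fy=2.5))"
```

```text
t 3.35 pos [ 0.5691 -0.0024  0.3576] yaw 141.79 zax [-0.0012  0.004  -1.    ] q [-0.15  0.31  0.34  1.61  0.    0.52] F [-0.3   0.85 -1.08] w 0.0854
shift [-0.064  0.311 -0.029] turn [ 0.0004 -0.0005 -0.    ] calls 1.0 1st [-0.064  0.311 -0.029]
```

View pics/w3c.png

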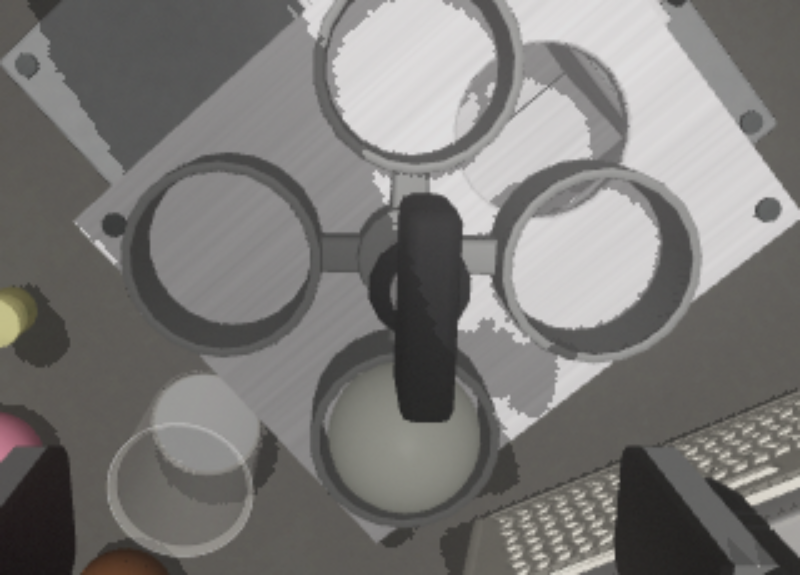

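Run:
```python
from h import *
import pickle
np.set_printoptions(precision=4,suppress=True)
s=pickle.load(open('w3.pkl','rb'))
f=lambda x,y:(140+(x+.5)/2.5-.5,80+(y+.5)/2.5-.5)
an=lambda d:np.degrees(np.arctan2(d[1],d[0]))
l=onz(s,f(222,254),.175); r=onz(s,f(598,261),.175); 
print("l",l,"r",r,"dist",np.linalg.norm(r-l),"mid",(l+r)/2,"ang",an(r-l)-90)
a=onz(s,f(430,198),.252); b=onz(s,f(425,420),.252); print("bar",a,b,"len",np.linalg.norm(a-b),(a+b)/2,"ang",an(b-a))
for z in(.138,.135): print("hole",onz(s,f(542,130),z), np.linalg.norm(onz(s,f(456,130),z)-onz(s,f(628,130),z)))
g=cv2.cvtColor(s["frame"],cv2.COLOR_RGB2GRAY)
m=(g<62).astype(np.uint8); m[:, :290]=0; m[:,330:]=0; m[:155]=0;m[252:]=0
m=cv2.morphologyEx(m,cv2.MORPH_OPEN,np.ones((9,9)))
c=max(cv2.findContours(m,0,2)[0],key=cv2.contourArea); R_=cv2.minAreaRect(c); print(R_)
top=pickle.loads(pickle.dumps(snapshot("top")))
mid=(a+b)/2
```

```text
l [ 0.543  -0.0378  0.175 ] r [0.6298 0.0684 0.175 ] dist 0.13715797641232869 mid [0.5864 0.0153 0.175 ] ang -39.27423584299744
bar [0.5604 0.0346 0.252 ] [ 0.6115 -0.0054  0.252 ] len 0.06489177264375533 [0.5859 0.0146 0.252 ] ang -38.047706230559974
hole [0.5854 0.0841 0.138 ] 0.06743459548379965
hole [0.586  0.0845 0.135 ] 0.06799443864125854
((310.79364013671875, 212.6266326904297), (71.38280487060547, 29.194177627563477), 85.03025817871094)
```

```bash
python3 -c "
from h import *
to(.587,.0148,.29,141.4)"
```

```text
t 3.45 pos [ 0.5681 -0.0041  0.3579] yaw 141.76 zax [-0.0017  0.003  -1.    ] q [-0.15  0.31  0.34  1.61  0.    0.52] F [-0.18  0.18  0.56] w 0.0854
shift [-0.042  0.331  0.849] turn [ 0.0002 -0.0005  0.001 ] calls 1.0 1st [-0.042  0.331  0.849]
```

Emit:
jog_arm([
  [[-0.04,0.33,0.3,0,0,0.001,0],[-0.04,0.33,0.85,0,-0.0005,0.001,0],[-0.04,0.33,0.85,0,-0.0005,0.001,0],[-0.04,0.33,0.85,0,-0.0005,0.001,0]],
])

```text
time_s: 3.85
position: [0.5859, 0.0139, 0.2902]
ee_rot: [0.332, 0.943, 0.0, -0.001]
force: [0.4, 0.2, 1.1]
grip_width: 0.0851
```

```bash
python3 -c "
from h import *
to(.587,.0148,.216,141.4);s=snap('wrist','w4')"
```

```text
t 3.85 pos [0.5859 0.0139 0.2902] yaw 141.27 zax [-0.0011  0.001  -1.    ] q [-0.11  0.33  0.21  1.45  0.    0.56] F [0.41 0.21 1.1 ] w 0.0851
shift [-0.005  0.018  0.928] turn [ 0.     -0.0002 -0.0003] calls 1.0 1st [-0.005  0.018  0.928]
```

View pics/w4.png

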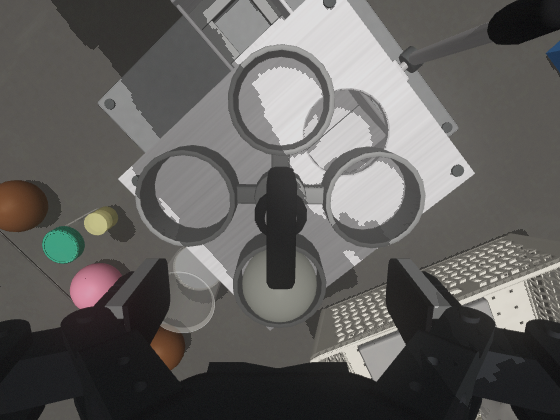

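Bar at (281,228), centred between the pads (153…405), ball directly beyond it in the sleeve. Descending straight and gripping.

Emit:
jog_arm([
  [[0,0.02,0.45,0,0,0,0],[0,0.02,0.9,0,0,0,0],[0,0.02,0.93,0,0,0,0],[0,0.02,0.93,0,0,0,0]],
])

```text
time_s: 4.3
position: [0.59, 0.0144, 0.2207]
ee_rot: [0.332, 0.943, 0.001, 0.003]
force: [0.7, 1.0, 0.7]
grip_width: 0.0852
```

Emit:
jog_arm([
  [[0,0,0,0,0,0,1],[0,0,0,0,0,0,1],[0,0,0,0,0,0,1],[0,0,0,0,0,0,1],[0,0,0,0,0,0,1],[0,0,0,0,0,0,1],[0,0,0,0,0,0,1],[0,0,0,0,0,0,1]],
])

```text
time_s: 5.1
position: [0.5895, 0.0134, 0.2214]
ee_rot: [0.332, 0.943, 0.0, 0.003]
force: [-3.8, -2.8, 5.4]
grip_width: 0.0154
```

```bash
python3 -c "
from h import *
to(.587,.0148,.216,141.4);s=snap('wrist','w5')"
```

```text
t 5.1 pos [0.5895 0.0134 0.2214] yaw 141.2 zax [ 0.0064 -0.002  -1.    ] q [-0.11  0.34  0.06  1.28 -0.    0.56] F [-3.8  -2.83  5.45] w 0.0154
shift [ 0.035 -0.006  0.067] turn [ 0.0004  0.001  -0.0006] calls 1.0 1st [ 0.035 -0.006  0.067]
```

View pics/w5.png

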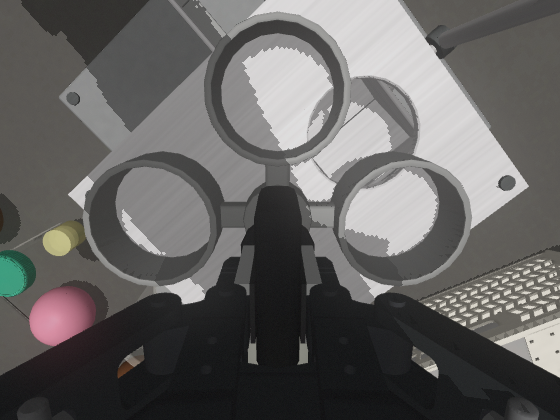

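Emit:
jog_arm([
  [[0,0.004,0,0,0,-0.017,1],[0.001,0.007,0,0,0,-0.034,1],[0.002,0.011,0,0,0,-0.05,1],[0.003,0.014,0,0,0,-0.067,1],[0.005,0.018,0,0,0,-0.084,1],[0.007,0.021,0,0,0,-0.1,1],[0.009,0.023,0,0,0,-0.117,1],[0.012,0.026,0,0,0,-0.134,1]],
])

```text
time_s: 5.95
position: [0.5898, 0.0147, 0.2214]
ee_rot: [-0.084, 0.996, -0.002, 0.003]
force: [-1.6, -5.2, 0.7]
grip_width: 0.0152
```

```bash
python3 -c "
from h import *
to(.587,.0148,.2214,232);s=snap('wrist','w6');snap('top','t6')"
```

```text
t 5.95 pos [0.5898 0.0147 0.2214] yaw -170.38 zax [ 0.0059 -0.0033 -1.    ] q [-0.11  0.34  0.06  1.28 -0.   -0.28] F [-1.61 -5.25  0.69] w 0.0152
shift [0.034 0.007 0.   ] turn [-0.001   0.0005 -0.1177] calls 1.0 1st [0.034 0.007 0.   ]
```

View pics/w6.png

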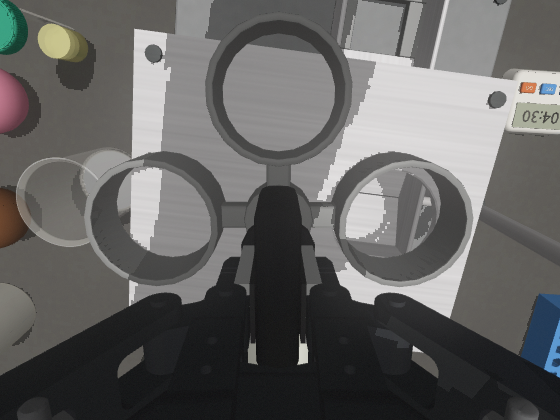

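Emit:
jog_arm([
  [[0,0.002,0,0,0,-0.02,1],[0.002,0.005,0,0,0,-0.04,1],[0.004,0.008,0,0,0,-0.062,1],[0.006,0.011,0,0,0,-0.085,1],[0.01,0.014,0,0,0,-0.107,1],[0.013,0.017,0,0,0,-0.13,1],[0.016,0.02,0,0,0,-0.152,1],[0.02,0.02,0,0,0,-0.175,1]],
])

```text
time_s: 6.85
position: [0.5886, 0.016, 0.2214]
ee_rot: [-0.594, 0.805, -0.003, 0.002]
force: [3.2, -1.5, 0.3]
grip_width: 0.0148
```

```bash
python3 -c "
from h import *
to(.587,.0148,.2214,272.3);s=snap('wrist','w7');snap('top','t7')
for n in 'wt':
  pass
a=cv2.imread('pics/t7.png')[140:280,180:400]; cv2.imwrite('pics/t7c.png',cv2.resize(a,None,fx=3.6,fy=3.6,interpolation=cv2.INTER_CUBIC))"
```

```text
t 6.85 pos [0.5886 0.016  0.2214] yaw -107.18 zax [ 0.0069 -0.0026 -1.    ] q [-0.11  0.34  0.06  1.28 -0.   -1.38] F [ 3.16 -1.53  0.34] w 0.0148
shift [0.02  0.015 0.   ] turn [-0.0011 -0.0003 -0.0541] calls 1.0 1st [0.02  0.015 0.   ]
```

View pics/w7.png

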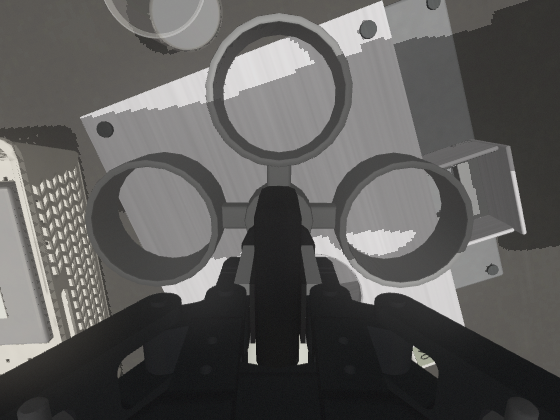

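View pics/t7c.png

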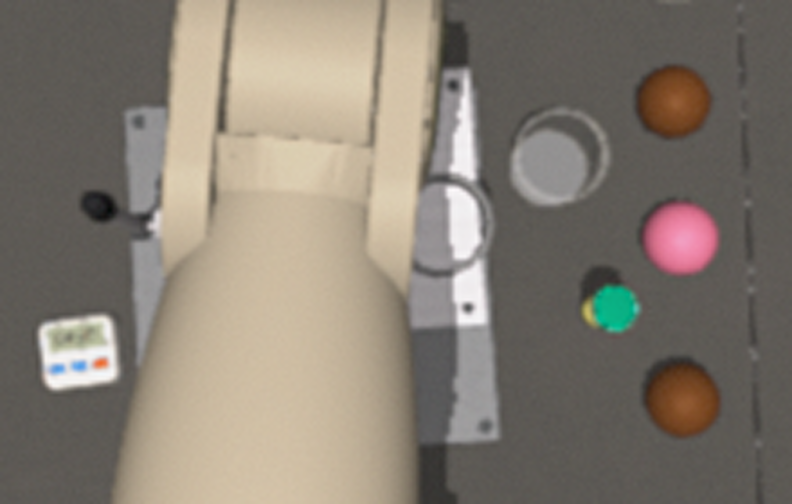

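```bash
python3 -c "
from h import *
s=snap('wrist')
an=lambda d:np.degrees(np.arctan2(d[1],d[0]))
l=onz(s,(156.5,218),.175);r=onz(s,(402.5,219.5),.175);f=onz(s,(280,89),.175)
print(l,r,(l+r)/2,f,an(r-l)+90, an((l+r)/2-f))
print(an(onz(s,(80,118),.138)-onz(s,(383,1),.138)))
print(an(onz(s,(80,118),.138)-onz(s,(383,1),.138)), an(onz(s,(464,322),.138)-onz(s,(386,8),.138)))
print(sense()['qpos'])
"
```

```text
[ 0.65066243 -0.01114631  0.175     ] [0.52336946 0.02923447 0.175     ] [0.58701595 0.00904408 0.175     ] [ 0.5666745  -0.05503274  0.175     ] 252.3995638496059 72.38774806271486
2.2178039524624684
2.2178039524624684 92.02155620368762
[-0.10790585  0.33700827  0.05541418  1.28202566 -0.00235635 -1.37155182]
```

Emit:
jog_arm([
  [[0.001,0.003,0,0,0,-0.015,1],[0.003,0.005,0,0,0,-0.03,1],[0.005,0.007,0,0,0,-0.042,1],[0.006,0.008,0,0,0,-0.046,1],[0.006,0.009,0,0,0,-0.05,1],[0.006,0.01,0,0,0,-0.053,1],[0.006,0.01,0,0,0,-0.055,1],[0.006,0.01,0,0,0,-0.055,1]],
])

```text
time_s: 7.8
position: [0.5881, 0.016, 0.2214]
ee_rot: [0.721, -0.693, 0.004, -0.002]
force: [5.6, 0.2, -1.4]
grip_width: 0.0152
```

```bash
python3 -c "
from h import *
to(.587,.0148,.2214,272.3);s=snap('wrist','w8');s=snap('scene','s8')
an=lambda d:np.degrees(np.arctan2(d[1],d[0]))
a=cv2.imread('pics/s8.png')[120:330,210:370]; cv2.imwrite('pics/s8c.png',cv2.resize(a,None,fx=2.8,fy=2.8,interpolation=cv2.INTER_CUBIC))
"
```

```text
t 7.8 pos [0.5881 0.016  0.2214] yaw -87.81 zax [ 0.0076 -0.0026 -1.    ] q [-0.11  0.34  0.05  1.28 -0.   -1.72] F [ 5.56  0.16 -1.44] w 0.0152
shift [0.014 0.014 0.   ] turn [-0.0012 -0.0005 -0.0003] calls 1.0 1st [0.014 0.014 0.   ]
```

View pics/w8.png

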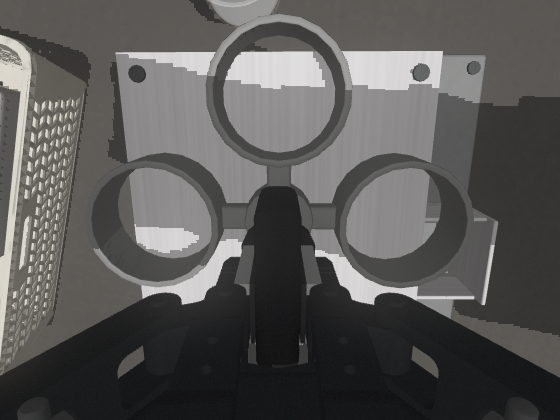

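View pics/s8c.png

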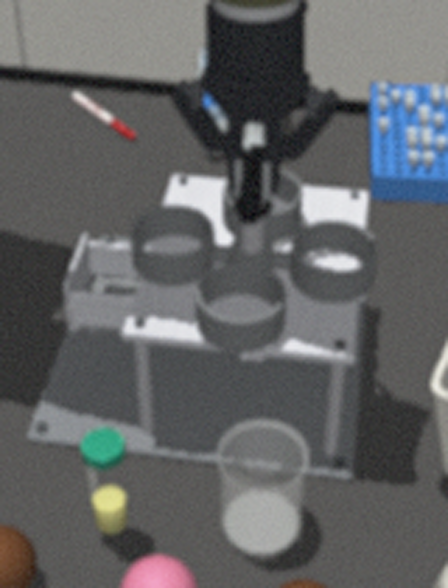

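Emit:
jog_arm([
  [[0,0,0,0,0,0,0],[0,0,0,0,0,0,0],[0,0,0,0,0,0,0],[0,0,0,0,0,0,0],[0,0,0,0,0,0,0],[0,0,0,0,0,0,0],[0,0,-0.5,0,0,0,0],[0,0,-1,0,0,0,0]],
])

```text
time_s: 8.7
position: [0.5862, 0.0163, 0.3009]
ee_rot: [0.72, -0.694, 0.002, -0.0]
force: [1.1, -0.2, 0.8]
grip_width: 0.0855
```

Emit:
jog_arm([
  [[0.8,0,-0.3,0,0,0,0],[0.8,0,-0.6,0,0,0,0],[0.8,0,-0.6,0,0,0,0]],
])

```text
time_s: 9.0
position: [0.5898, -0.0501, 0.3531]
ee_rot: [0.719, -0.695, 0.005, -0.002]
force: [0.0, -0.4, 0.6]
grip_width: 0.0852
```

```bash
python3 -c "
from h import *
to(.587,.0148,.2214,272.3);s=snap('wrist','w9')
a=cv2.imread('pics/w9.png'); 
"
```

```text
t 9.0 pos [ 0.5898 -0.0501  0.3531] yaw -87.99 zax [ 0.0101 -0.0044 -0.9999] q [-0.22  0.34  0.39  1.6  -0.   -1.83] F [ 0.02 -0.37  0.65] w 0.0852
shift [-0.82   0.023  1.642] turn [-0.0016 -0.0008 -0.0008] calls 1.64 1st [-0.499  0.014  1.   ]
```

View pics/w9.png

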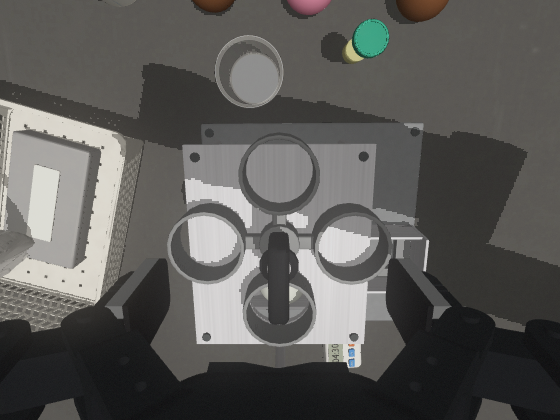

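```bash
python3 -c "
from h import *
a=cv2.imread('pics/w9.png')[220:360,200:370]; cv2.imwrite('pics/w9c.png',cv2.resize(a,None,fx=4,fy=4,interpolation=cv2.INTER_CUBIC))
s=snap('wrist')
for X in [(.584,.085,.168),(.584,.085,.092)]:
  p=proj(s,X);e=np.linalg.norm(np.array(X)-s['eye']);print(p,(p-[200,220])*4, 'r*4',4*s['fx']*.03/e)
"
```

```text
[280.30565046 312.45963531] [321.22260185 369.83854124] r*4 114.09383875553357
[280.31478861 277.99535905] [321.25915446 231.9814362 ] r*4 97.17679626258173
```

View pics/w9c.png

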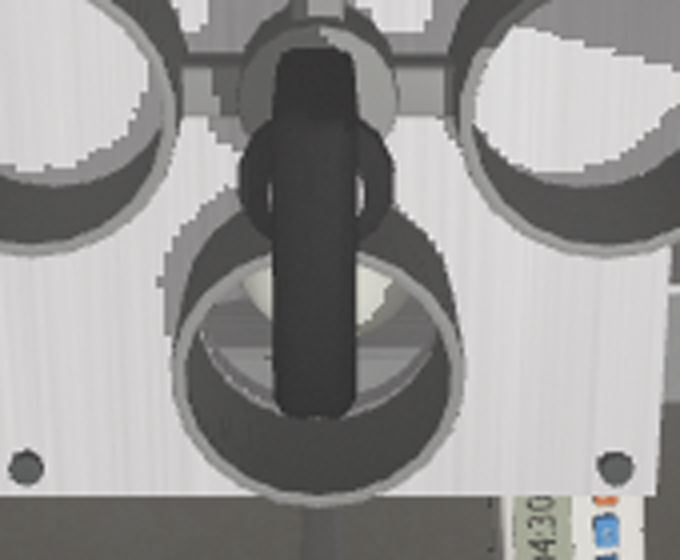

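Ball's lower edge at crop (320,330) matches a ball centre at z≈92 mm (predicted 329; in the sleeve it would be ~484), so it lies in the pan. Now on to the lever, fingers shut.

Emit:
jog_arm([
  [[-1,-0.5,0,0,0,0,1],[-1,-0.5,0,0,0,0,1],[-1,-0.5,0,0,0,0,1]],
])

```text
time_s: 9.4
position: [0.6264, 0.0382, 0.347]
ee_rot: [0.722, -0.692, 0.001, -0.001]
force: [0.7, 0.5, -0.3]
grip_width: 0.0443
```

Emit:
jog_arm([
  [[-1,-0.15,0,0,0,0.125,1],[-1,-0.15,0,0,0,0.125,1],[-1,-0.15,0,0,0,0.125,1],[-1,-0.15,0,0,0,0.125,1],[-1,-0.15,0,0,0,0.125,1],[-1,-0.15,0,0,0,0.125,1]],
])

```text
time_s: 10.0
position: [0.6342, 0.1192, 0.3455]
ee_rot: [-0.401, 0.916, -0.0, -0.0]
force: [0.1, -1.1, 0.5]
grip_width: -0.0002
```

```bash
python3 -c "
from h import *
to(.645,.182,.353,182.3);s=snap('top','t10');s=snap('scene','s10')
"
```

```text
t 10.0 pos [0.6342 0.1192 0.3455] yaw -132.71 zax [-4.e-04 -9.e-04 -1.e+00] q [ 0.06  0.48  0.57  1.66 -0.   -0.76] F [ 0.06 -1.08  0.47] w -0.0002
shift [-0.668  0.433 -0.094] turn [-1.00e-04 -1.00e-04  1.25e-01] calls 1.0 1st [-0.668  0.433 -0.094]
```

View pics/s10.png

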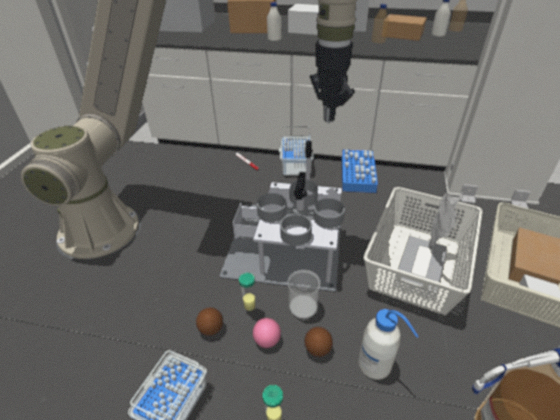

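Scene: the arm is high behind the dispenser, the far sleeve empty, lever grip at about (309,149). Next, finish the turn.

Emit:
jog_arm([
  [[-0.67,0.43,0,0,0,0.125,1],[-0.67,0.43,0,0,0,0.125,1],[-0.67,0.43,0,0,0,0.125,1],[-0.67,0.43,0,0,0,0.125,1],[-0.67,0.43,0,0,0,0.125,1],[-0.67,0.43,0,0,0,0.125,1]],
])

```text
time_s: 10.7
position: [0.6447, 0.182, 0.3447]
ee_rot: [-0.021, 1.0, -0.001, -0.001]
force: [-0.5, 0.9, -0.6]
grip_width: -0.0006
```

```bash
python3 -c "
from h import *
import pickle
to(.645,.182,.203,182.3);s=snap('wrist','w11');pickle.dump(s,open('w11.pkl','wb'))
"
```

```text
t 10.7 pos [0.6447 0.182  0.3447] yaw -177.62 zax [-0.0017 -0.0012 -1.    ] q [ 0.16  0.54  0.67  1.7  -0.    0.11] F [-0.52  0.93 -0.57] w -0.0006
shift [-0.007  0.002  1.772] turn [-0.0002 -0.0003  0.0002] calls 1.77 1st [-0.004  0.001  1.   ]
```

View pics/w11.png

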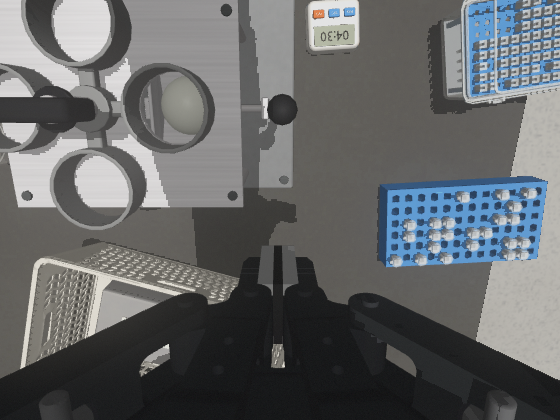

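```bash
python3 -c "
from h import *
import pickle
s=pickle.load(open('w11.pkl','rb'))
p=onz(s,(283,109),.257);print(p,'r',np.linalg.norm(onz(s,(298,109),.257)-p))
t=snap('top')
print(tri([(s,(283,109)),(t,(180+98/3.6,140+206/3.6))]))
print('ball',onz(s,(186,106),.092))
"
```

```text
[0.58164748 0.18178094 0.257     ] r 0.009174426355730778
(array([0.58106619, 0.18262203, 0.22776844]), [np.float64(0.0008923161587749842), np.float64(0.0008923161587747784)])
ball [0.58411749 0.08235315 0.092     ]
```

Emit:
jog_arm([
  [[0,0,0.5,0,0,0,1],[0,0,1,0,0,0,1],[0,0,1,0,0,0,1]],
])

```text
time_s: 11.1
position: [0.6394, 0.181, 0.2565]
ee_rot: [-0.023, 1.0, -0.002, -0.009]
force: [-0.8, -0.8, -1.6]
grip_width: 0.0001
```

Emit:
jog_arm([
  [[0,0,0.4,0,0,0,1],[0,0,0.77,0,0,0,1],[0,0,0.77,0,0,0,1],[0,0,0.77,0,0,0,1]],
])

```text
time_s: 11.5
position: [0.6392, 0.1809, 0.1969]
ee_rot: [-0.024, 1.0, -0.002, -0.008]
force: [0.3, -0.3, 0.4]
grip_width: 0.0002
```

```bash
python3 -c "
from h import *
to(.602,.182,.203,182.3);s=snap('wrist','w12')
"
```

```text
t 11.5 pos [0.6392 0.1809 0.1969] yaw -177.28 zax [-0.0161 -0.0034 -0.9999] q [ 0.16  0.52  0.27  1.34 -0.    0.11] F [ 0.31 -0.34  0.45] w 0.0002
shift [ 0.465  0.036 -0.068] turn [-0.0004 -0.0026  0.0012] calls 1.0 1st [ 0.465  0.036 -0.068]
```

View pics/w12.png

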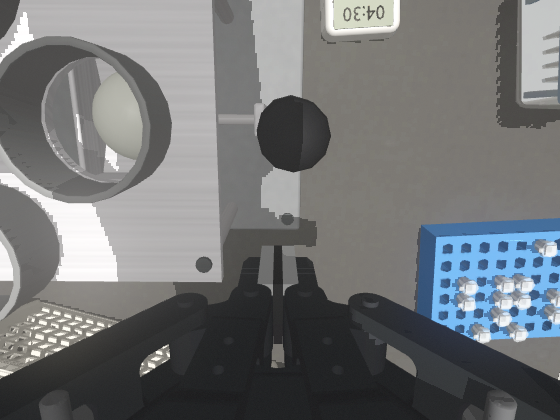

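Emit:
jog_arm([
  [[0.2,0.04,-0.07,0,-0.0026,0.001,1],[0.35,0.04,-0.07,0,-0.0026,0.001,1],[0.45,0.04,-0.07,0,-0.0026,0.001,1],[0.55,0.04,-0.07,0,-0.0026,0.001,1],[0.65,0.04,-0.07,0,-0.0026,0.001,1],[0.75,0.04,-0.07,0,-0.0026,0.001,1],[0.85,0.04,-0.07,0,-0.0026,0.001,1],[0.9,0.04,-0.07,0,-0.0026,0.001,1]],
])

```text
time_s: 12.35
position: [0.5671, 0.1808, 0.2041]
ee_rot: [-0.021, 1.0, -0.001, 0.001]
force: [4.0, 0.0, -1.5]
grip_width: 0.0001
```

```bash
python3 -c "
from h import *
to(.506,.18,.203,182.3);s=snap('wrist','w13')
"
```

```text
t 12.35 pos [0.5671 0.1808 0.2041] yaw -177.64 zax [ 0.0019 -0.0025 -1.    ] q [ 0.18  0.36  0.05  1.26 -0.    0.13] F [ 3.95  0.01 -1.5 ] w 0.0001
shift [0.764 0.022 0.013] turn [-0.0004  0.0003  0.0002] calls 1.0 1st [0.764 0.022 0.013]
```

View pics/w13.png

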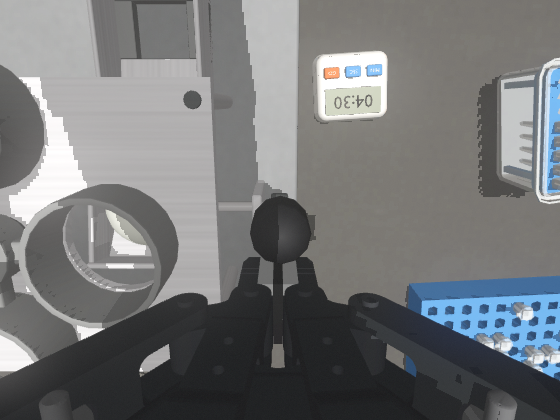

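Lever grip (282,230) is against the finger pads, 4 N; keep pulling.

Emit:
jog_arm([
  [[0.12,0.01,0,0,0,0,1],[0.24,0.01,0,0,0,0,1],[0.36,0.01,0,0,0,0,1],[0.48,0.01,0,0,0,0,1],[0.58,0.01,0,0,0,0,1],[0.67,0.01,0,0,0,0,1],[0.73,0.01,0,0,0,0,1],[0.76,0.01,0,0,0,0,1]],
])

```text
time_s: 13.2
position: [0.5057, 0.1791, 0.2044]
ee_rot: [-0.021, 1.0, -0.001, 0.001]
force: [4.3, -0.4, -0.4]
grip_width: 0.0002
```

Emit:
jog_arm([
  [[0,0,0,0,0,0,1],[0,0,0,0,0,0,1],[0,0,0,0,0,0,1],[0,0,0,0,0,0,1],[0,0,0,0,0,0,1]],
])

```text
time_s: 13.7
position: [0.5058, 0.1791, 0.2045]
ee_rot: [-0.021, 1.0, -0.001, 0.001]
force: [3.5, 0.5, 2.8]
grip_width: 0.0003
```

```bash
python3 -c "
from h import *
to(.506,.18,.203,182.3);s=snap('wrist','w14');s=snap('scene','s14')
a=cv2.imread('pics/s14.png')[120:330,210:370]; cv2.imwrite('pics/s14c.png',cv2.resize(a,None,fx=2.8,fy=2.8,interpolation=cv2.INTER_CUBIC))
"
```

```text
t 13.7 pos [0.5058 0.1791 0.2045] yaw -177.62 zax [ 0.0022 -0.0023 -1.    ] q [ 0.19  0.25 -0.11  1.21 -0.    0.15] F [3.49 0.51 2.82] w 0.0003
shift [-0.003  0.011  0.019] turn [-0.0004  0.0003  0.0002] calls 1.0 1st [-0.003  0.011  0.019]
```

View pics/w14.png

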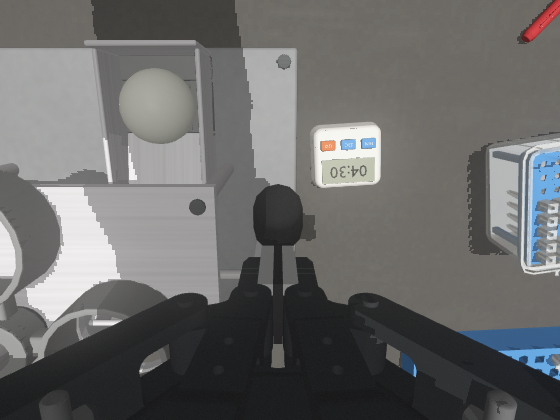

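View pics/s14c.png

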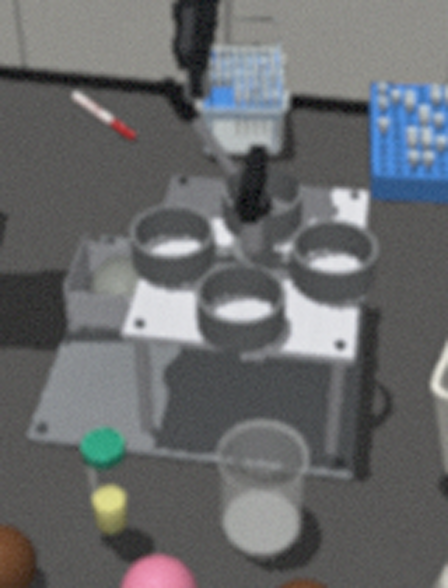

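The ball is in the catch tray (wrist (157,106); scene crop (115,275)). Now I ease the lever back by retreating slowly.

Emit:
jog_arm([
  [[-0.12,0,0,0,0,0,1],[-0.24,0,0,0,0,0,1],[-0.36,0,0,0,0,0,1],[-0.48,0,0,0,0,0,1],[-0.6,0,0,0,0,0,1],[-0.72,0,0,0,0,0,1],[-0.84,0,0,0,0,0,1],[-0.95,0,0,0,0,0,1]],
])

```text
time_s: 14.6
position: [0.5824, 0.1822, 0.2042]
ee_rot: [-0.021, 1.0, -0.001, 0.001]
force: [2.5, -0.0, 1.6]
grip_width: -0.0002
```

Emit:
jog_arm([
  [[-0.12,0,0,0,0,0,1],[-0.24,0,0,0,0,0,1],[-0.36,0,0,0,0,0,1],[-0.48,0,0,0,0,0,1],[-0.6,0,0,0,0,0,1],[-0.72,0,0,0,0,0,1],[-0.8,0,0,0,0,0,1],[-0.8,0,0,0,0,0,1]],
])

```text
time_s: 15.4
position: [0.6468, 0.1848, 0.2037]
ee_rot: [-0.021, 1.0, -0.001, 0.0]
force: [-0.0, 0.9, 0.2]
grip_width: -0.0002
```

Emit:
jog_arm([
  [[0,0,-0.5,0,0,0,1],[0,0,-1,0,0,0,1],[0,0,-1,0,0,0,1]],
])

```text
time_s: 15.7
position: [0.6484, 0.1854, 0.2903]
ee_rot: [-0.021, 1.0, -0.001, 0.005]
force: [0.9, -0.3, 0.5]
grip_width: 0.0001
```

Emit:
jog_arm([
  [[0,0,-0.5,0,0,0,1],[0,0,-0.8,0,0,0,1],[0,0,-0.8,0,0,0,1],[0,0,-0.8,0,0,0,1]],
])

```text
time_s: 16.1
position: [0.6478, 0.1856, 0.3546]
ee_rot: [-0.021, 1.0, -0.001, 0.005]
force: [-0.2, -0.2, 0.3]
grip_width: -0.0001
```

```bash
python3 -c "
from h import *
to(.645,.18,.36,182.3);s=snap('wrist','w15');s2=snap('scene','s15');t=snap('top','t15')
a=cv2.imread('pics/s15.png')[120:330,210:370]; a=cv2.resize(a,None,fx=2.4,fy=2.4,interpolation=cv2.INTER_CUBIC)
b=cv2.imread('pics/t15.png')[150:290,180:340];b=cv2.resize(b,(a.shape[0]*160//140,a.shape[0]),interpolation=cv2.INTER_CUBIC);c=np.hstack([a,b]);print(c.shape); c=c[:,:960];cv2.imwrite('pics/c15.png',cv2.resize(c,None,fx=.82,fy=.82))
"
```

```text
t 16.1 pos [0.6478 0.1856 0.3546] yaw -177.62 zax [ 1.090e-02 -8.000e-04 -9.999e-01] q [ 0.16  0.54  0.7   1.72 -0.    0.12] F [-0.24 -0.16  0.28] w -0.0001
shift [ 0.037 -0.069 -0.068] turn [-0.0002  0.0017  0.0002] calls 1.0 1st [ 0.037 -0.069 -0.068]
(504, 960, 3)
```

View pics/w15.png

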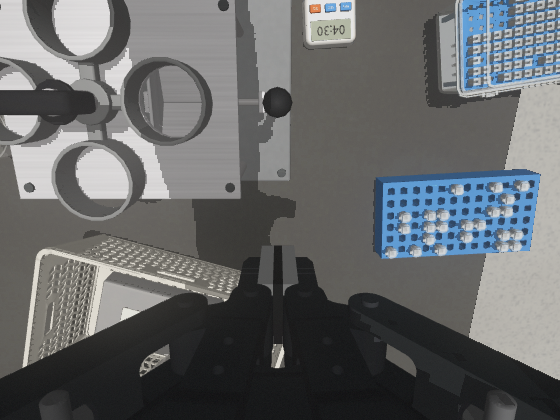

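View pics/c15.png

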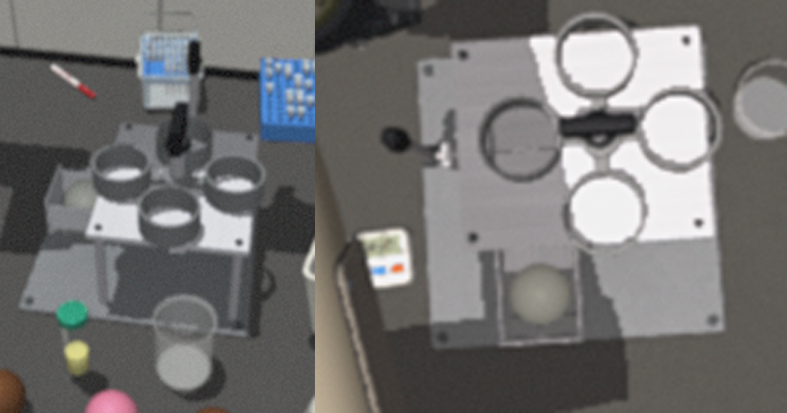

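```bash
python3 -c "
from h import *
k=504/140/1
for i in range(2):
  t=snap('top'); 
  px=(180+(540-315)/.82*140/504*1, 150+294/.82*140/504); print(px,onz(t,px,.040))
px=(180+(396-315)/.82*140/504, 150+138/.82*140/504);print('lever',onz(t,px,.257))
h=np.array([.5845,.0840]);a=np.radians(2.3);print('seat',h-.14*np.array([np.cos(a),np.sin(a)]))
print(sense()['force'])
"
```

```text
(256.219512195122, 249.59349593495938) [0.44398448 0.07882884 0.04      ]
(256.219512195122, 249.59349593495938) [0.44398448 0.07882884 0.04      ]
lever [0.57847386 0.17685261 0.257     ]
seat [0.44461278 0.07838155]
[ 0.68869512  0.20766413 -0.40568654]
```

Ball at (0.444, 0.079), within 1 mm of the computed seat; the lever grip is back where it was at the start, and the robot touches nothing.

```bash
python3 -c "
from station import close_job
print(close_job())"
```

```text
the job is handed in; nothing more can be done
None
```

The job is handed in at about 16 s: the ball is in the catch tray and the lever is back upright. `close_job` gives no verdict, so this rests on my own checks.

**What I did**
- I gripped the wheel's bar and turned it about 131° anticlockwise. The ball dropped into the pan, confirmed in the wrist picture, where its edge matched a centre about 92 mm above the bench.
- I pushed the lever in its pull direction (-x) with shut fingers to about 0.6 rad (estimated from the finger travel), needing about 4 N.
- I let the lever back slowly, then lifted clear.

**Last checks**
- **Ball:** it is at (0.444, 0.079), within 1 mm of the seat I computed. I assumed a ball height of 40 mm there.
- **Lever:** the grip is at (0.578, 0.177). It was (0.578, 0.178) when measured the same way at the start.
- **Robot:** the force reading was near zero, with the fingers clear of everything.
- **Beaker, tube and timer:** they look unmoved in the pictures. I did not measure them.

**Disagreements:**
- The axle found from the sleeves late in the turn was about 5 mm off the earlier estimates.
- The side force during the turn reached about 5 N, well under the limits.
- Triangulating the lever top gave 228 mm in one pair of views and 252 mm in another, against 257 mm stated.

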